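Pour the red button from the button carousel

TASK

Set the yellow bin on the table under the spout of the button carousel, turn the carousel until the red button's compartment is at the spout, then tip the carousel so that the red button, and no other, slides down into the bin. Let the carousel lean back onto its rest with the other three buttons still inside and leave the bin standing with the red button in it. Do not touch the buttons themselves, and leave the other things on the table where they are.

Things in the scene. Friction and masses are not known exactly. Their poses are not given: they have to be found in the camera images.
- stand: green stand of the button carousel, fixed. Origin on the table under the carousel's centre; -x points the way the spout pours. Foot plate x -38 to 66, y -86 to 86, 10 high. Cheeks at y = -82 and 82 (8 thick, 36 wide, up to z = 128) carry the pan on a level hinge along y through (0, 0, 110). Rest post at x = 54, up to z = 97.
- pan (a joint): tipping of the round aluminium pan about the stand's hinge. 0 = leaning back on its rest (knob axis 0.35 rad from vertical towards the stand's +x, spout high), 0.35 = level, more = spout down, stop at 1.1. A light damped spring (0.06 to 0.17 Nm) brings it slowly back to 0 when let go. Buttons slide out at 0.75 to 0.95: tip it to about 1.0.
- pan_floor (a point): centre of the pan floor's top face, 12 above the hinge along the pan's axis; tips with the pan, does not turn with the wheel. x, y as the stand's when the pan is level (spout to -x), z = axis of wheel and knob. The pan is 140 across; its fence (22 high, inside radius 66) has one gap 54 wide at -x, where the spout begins.
- spout_lip (a point): middle of the outer edge of the spout's floor, 93 from the pan's axis. The spout is an open chute narrowing from 53 to 35 inside, walls 22 high, floor 59 wide. At rest the lip is 153 above the table and 83 out from the stand's origin, at pan 1.0 about 63 high and 81 out. A poured button comes down 90 to 115 mm out from the stand's origin along its -x.
- wheel (a joint): turning of the wheel in the pan, positive = counter-clockwise seen from the knob; friction 0.02 Nm, no detents, stops at -6.2 and 6.2. Six white walls make six 60 degree compartments that turn with it; at 0 one is centred on the spout. A clear cover (129 across, top 23 above the pan floor) lies over them. Buttons shift loosely within their compartments.
- knob_grip (a point): grip point on the black bar knob, on the wheel's axis, 46 above the pan floor (58 from the hinge). The bar is 44 long (point x), 12 thick (point y, grip it so), from 27 to 57 above the pan floor, over a disc 44 across; z = the leaning axis. At wheel 0 the bar points along the spout. Turning it turns the wheel; swinging it about the hinge tips the pan.
- bin: loose yellow open bin, 62 (its x) x 95 (its y) x 36 high, walls and floor 3, 70 to 130 g, white label plate on each short end; origin at the centre of its underside, z up. Can be gripped across its 62 mm width from outside.
- bin_in (a point): centre of the bin's inner floor, axes as the bin's.
- button_red: red coat button (the one wanted), 22 dia x 9 high, 12 g, lying flat in one of the carousel's compartments under the clear cover; origin at the centre of its underside
- button_blue: blue coat button, 22 dia x 9 high, 12 g, lying flat in one of the carousel's compartments under the clear cover; origin at the centre of its underside
- button_black: black coat button, 22 dia x 9 high, 12 g, lying flat in one of the carousel's compartments under the clear cover; origin at the centre of its underside
- button_yellow: yellow coat button, 22 dia x 9 high, 12 g, lying flat in one of the carousel's compartments under the clear cover; origin at the centre of its underside
- oiler: bystander: oil bottle, cream with a red spout, 38 dia x 128 high, standing; origin at the centre of its underside
- spool_pink: bystander: magenta thread spool, 26 dia x 42 high, standing; origin at the centre of its underside
- spool_teal: bystander: teal thread spool, 26 dia x 46 high, standing; origin at the centre of its underside
- beeswax: bystander: amber wax disc, 39 dia x 13 high; origin at the centre of its underside
- chalk_blue: bystander: blue tailor's chalk, 38 x 49 x 8 high, lying near one end of the bin; origin at the centre of its underside

How it is judged:
On the way, in this order (a step that is already met when the one before it is completed fails the run):
1. with the carousel leaning on its rest, the red button's compartment is turned to the spout (x of button_red in the frame of pan_floor between -0.066 and -0.012 m and y of button_red in the frame of pan_floor between -0.022 and 0.022 m and value of joint pan below 0.1 rad), for 0.2 s.
2. the carousel is tipped past level towards the spout (value of joint pan above 0.5 rad), for 0.05 s.
At the end, for the whole second after the job is handed in: The red button lies still inside the bin; the bin stands level on the table (within 0.1 rad); the carousel is back on its rest (pan below 0.06); the other three buttons are still in the carousel (x of button_red in the frame of bin_in between -0.03 and 0.03 m and y of button_red in the frame of bin_in between -0.046 and 0.046 m and z of button_red in the frame of bin_in between -0.005 and 0.03 m and angle between bin's own z axis and vertical below 0.1 rad and height (world z) of bin below 0.006 m and linear speed of button_red below 0.03 m/s and linear speed of bin below 0.02 m/s and value of joint pan below 0.06 rad and distance between each of button_blue, button_black, button_yellow and pan_floor below 0.064 m); the robot touches nothing.
It fails at once if a button other than the red one leaves the carousel (distance between any of button_blue, button_black, button_yellow and pan_floor above 0.08 m).
It fails at once if a button is touched by the gripper (contact force between the fingers and button_red above 0.3 N or contact force between the fingers and button_blue above 0.3 N or contact force between the fingers and button_black above 0.3 N or contact force between the fingers and button_yellow above 0.3 N).
It fails at once if a bystander is shifted more than 30 mm or knocked over (distance of any of oiler, spool_pink, spool_teal, beeswax, chalk_blue from where it was at the start of the episode above 0.03 m or angle between any of oiler, spool_pink, spool_teal, beeswax, chalk_blue's own z axis and vertical above 0.5 rad).
It also fails if it takes over 58 s, if anything falls off the work surface, if the arm or the gripper's body presses on something with over 40 N, if the wrist force passes 120 N, or if a joint passes its speed limit or range.

ROBOT

A 7-joint arm with a two-finger parallel gripper is mounted at the origin on a cart in front of the work surface, level with it; the furniture and walls round the work are solid. World frame = base frame: x ahead of the robot, y to its left, z up, the work surface at z = 0. Lengths are in m, angles in rad, forces in N, time in s.
With the tool pointing down it reaches from about 0.4 to 0.85 m from the base axis. Payload 4.5 kg.
Tool frame: the origin (TCP) lies at the very end of the fingers, on their centre line; the grasp point (between the pads) lies 19 mm behind it; z points along the fingers, y is the line along which they close (so a half turn about z gives the same grasp; the last joint's range is limited). The gripper opens to 85 mm and grips with 20 to 120 N. Pads are 22 mm wide; open, the fingers measure 114 mm over their backs; the gripper's body (76 mm by 85 mm) begins 54 mm behind the grasp point. The pads swing forward as they close: fully open they stand 13 mm farther back than shut.
Start: joints at [1.236, 0.689, -0.195, 1.565, 0.157, 0.902, -0.215], TCP at [0.225, -0.583, 0.231] pointing down, gripper open.
Joint ranges: [-3.01, 3.01], [-0.46, 2.08], [-1.47, 1.51], [0.13, 2.56], [-1, 4.14], [0.04, 2.09], [-2.66, 2.66]. Speed limits (rad/s): [2.57, 2.57, 3.14, 3.14, 3.14, 3.14, 3.14].

INTERFACE

Orientations are given as [roll, pitch, yaw] about the fixed x, y, z axes, in that order (R = Rz(yaw) Ry(pitch) Rx(roll)).
In Python, from cell import arm, hand, eyes, readout gives the robot as it stands. Calls block until the motion is done:
- arm.move_pose(position, orientation): joint-space move of the TCP to a pose.
- arm.movel(position, v=0.15, rot=None): straight line of the TCP; rot=None keeps the orientation; v is the mean speed in m/s.
- arm.move_joints(angles): joint-space move.
- hand.grip(opening): finger opening in m; the grip force is fixed at half the most; returns when the fingers have stopped.
- arm.dwell(seconds).
- arm.ik(position, orientation): joint angles nearest the present ones, or None.
- eyes.grab_frame(name): name is "scene" or "top"; returns the picture (400x640x3 uint8, blue, green, red); there is no depth.
- eyes.calibration(name): a dict with "vfov" (degrees; the focal length in pixels is half the picture's height over the tangent of half this angle, whatever the lens; pixels are square), "cx", "cy" (the principal point, pixels), "k1" (the pictures are not rectified: a ray, as slopes to the right and down, at radius r is drawn at 1 + k1 r^2 times it, then the intrinsics apply), "origin" and "rotation" of the camera in the world. Camera axes: x right, y up, looking along -z (the intrinsics and any distortion apply to the point x, -y, -z); pixel columns grow to the right and rows downward; lengths in m; the calibration is good to about 2 mm. A picture is of the moment at which its call begins. calibration takes no time and is no camera call.
A pose or a line that the arm cannot do raises arm.IKError and nothing moves.
- arm.sign_off(): hands the job in; it is judged then, once.
Readings, each from a call of its own:
- readout.current_t(): time.
- readout.current_joint_pos(): joint angles.
- readout.current_dq(): joint speeds.
- readout.current_joint_torque(): joint torques, N m.
- readout.current_tool_pos(): TCP position.
- readout.current_tcp_rot(): TCP orientation.
- readout.current_force(): force on the tool from outside, world axes, zero at the start.
- readout.current_torque(): the same for the moment, N m.
- readout.current_grip_width(): finger opening in m.
- readout.current_grip_force(): force on a finger pad.
Only numpy, scipy, OpenCV 4.12 (cv2) and the standard library are available. Lean on these libraries where they do the work, as an engineer would, in place of code of your own. Each camera call takes 0.05 s, during which the arm holds its last target. There are 200 camera calls.

## Working session

There is one attempt and no reset: what is moved stays moved. The work goes in short steps, each a Python script; the robot and the scene stay as the last script left them, time stands still between calls to the robot, and variables do not carry over. Pictures are saved under pics/ and viewed, at most 13 in all, crops included, and the job is handed in when it is done.

```bash
mkdir -p pics; ls; python3 - <<'E'
from cell import eyes,readout
import cv2
for n in("scene","top"):
    cv2.imwrite(f"pics/{n}0.png",eyes.grab_frame(n)); print(n,eyes.calibration(n))
print(readout.current_t(),readout.current_tcp_rot())
E
```

```text
pics
scene {'vfov': 51.43532829216941, 'cx': 323.8156475032884, 'cy': 204.5910615991627, 'k1': -0.02801610033432142, 'origin': array([-0.22473561, -0.42567621,  0.59061693]), 'rotation': array([ 1.02089391, -0.02145154, -1.41858393])}
top {'vfov': 44.52272649636361, 'cx': 319.7445158545132, 'cy': 189.3249873729456, 'k1': -0.12399312640544079, 'origin': array([ 0.40857332, -0.32957844,  1.00466394]), 'rotation': array([ 0.11328552,  0.00469833, -1.57076936])}
0.1 [-3.13992738e+00  1.34660848e-04  3.68806803e-01]
```

View pics/scene0.png

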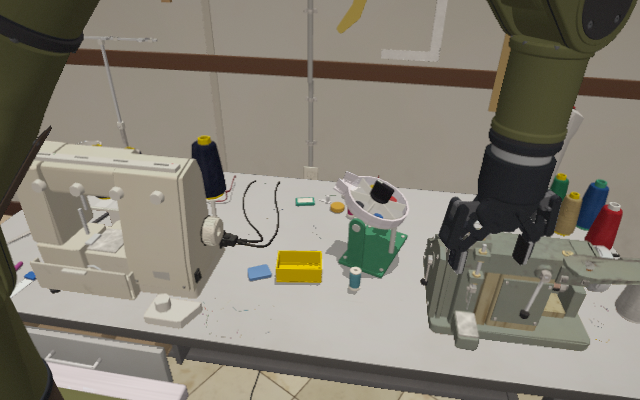

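View pics/top0.png

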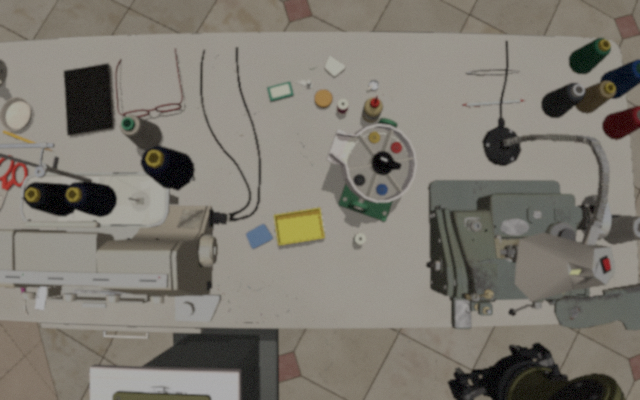

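```bash
cat > h.py <<'E'
import numpy as np, cv2
from scipy.spatial.transform import Rotation as R
from cell import eyes
def cam(n):
    c=eyes.calibration(n); f=200/np.tan(np.radians(c['vfov'])/2)
    return c,f,R.from_euler('xyz',c['rotation']).as_matrix()
def ray(n,u,v):
    c,f,M=cam(n); d=np.array([(u-c['cx'])/f,(v-c['cy'])/f]); s=d.copy()
    for _ in range(20): s=d/(1+c['k1']*(s@s))
    return c['origin'], M@np.array([s[0],-s[1],-1])
def at_z(n,u,v,z):
    o,d=ray(n,u,v); return o+d*(z-o[2])/d[2]
def at_plane(n,u,v,p,nrm):
    o,d=ray(n,u,v); return o+d*((p-o)@nrm)/(d@nrm)
def proj(n,P):
    c,f,M=cam(n); q=M.T@(np.asarray(P)-c['origin']); s=np.array([q[0],-q[1]])/-q[2]
    s=s*(1+c['k1']*(s@s)); return s*f+[c['cx'],c['cy']]
def two(ut,us):
    o1,d1=ray('top',*ut);o2,d2=ray('scene',*us)
    A=np.stack([d1,-d2],1);t=np.linalg.lstsq(A,o2-o1,rcond=None)[0]
    a,b=o1+d1*t[0],o2+d2*t[1]; return (a+b)/2,np.linalg.norm(a-b)
E
python3 - <<'E'
import cv2
from h import *
t=cv2.imread('pics/top0.png');s=cv2.imread('pics/scene0.png')
cv2.imwrite('pics/t1.png',cv2.resize(t[75:255,235:435],None,fx=4,fy=4,interpolation=cv2.INTER_CUBIC)[:, :][0:600])
cv2.imwrite('pics/s1.png',cv2.resize(s[160:300,240:420],None,fx=4,fy=4,interpolation=cv2.INTER_CUBIC))
for n,im in(('top',t),('scene',s)):
    h=cv2.cvtColor(im,cv2.COLOR_BGR2HSV)
    for c,lo,hi in(('yel',(20,130,80),(35,255,255)),('green',(60,100,30),(85,255,200)),('red',(0,140,90),(8,255,255)),('blue',(100,110,70),(120,255,255))):
        N,l,st,ce=cv2.connectedComponentsWithStats(cv2.inRange(h,lo,hi))
        for i in range(1,N):
            if st[i,4]>25 and 230<ce[i,0]<440 and ce[i,1]<300:
                print(n,c,st[i],ce[i].round(1), cv2.minAreaRect(np.argwhere(l==i)[:,::-1].astype(np.float32)))
E
```

```text
top yel [370 133   9   9  61] [374.  136.9] ((374.0, 137.0), (8.0, 8.0), 90.0)
top yel [ 275  209   49   36 1345] [298.9 226.3] ((298.7972717285156, 226.28378295898438), (29.756216049194336, 45.538516998291016), 80.53767395019531)
top green [341 189  16  18  91] [349.4 199.3] ((349.7798156738281, 198.23394775390625), (14.654742240905762, 16.091482162475586), 16.699243545532227)
top green [362 202  27  16 151] [374.3 209.1] ((374.5371398925781, 209.97161865234375), (26.168415069580078, 13.282453536987305), 7.594643592834473)
top red [371  99   8   8  50] [374.4 102.3] ((374.5, 102.5), (7.0, 7.0), 90.0)
top red [392 143   9   9  64] [396. 147.] ((396.0, 147.0), (8.0, 8.0), 90.0)
top blue [377 185  10   9  60] [381.6 189. ] ((381.5000305175781, 189.00001525878906), (7.77817440032959, 7.77817440032959), 45.0)
scene yel [338   0  28  33 405] [351.8  14.9] ((352.05364990234375, 15.72532844543457), (13.167948722839355, 40.355506896972656), 31.607500076293945)
scene yel [331 202  13  11 106] [337.1 206.6] ((337.0, 207.0), (10.0, 12.0), 90.0)
scene yel [ 276  251   46   32 1433] [298.8 266.5] ((298.5, 266.5), (31.0, 45.0), 90.0)
scene green [296 198  18   8  49] [303.2 203.2] ((304.5, 201.5), (7.0, 17.0), 90.0)
scene green [ 339  219   68   59 2027] [370.2 248.8] ((371.781494140625, 249.07005310058594), (57.58115005493164, 48.63189697265625), 18.060470581054688)
```

View pics/t1.png

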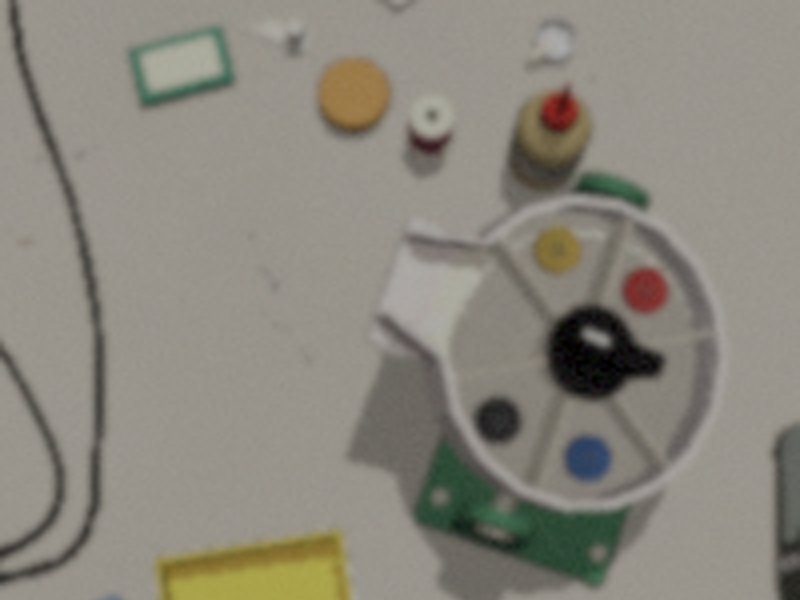

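View pics/s1.png

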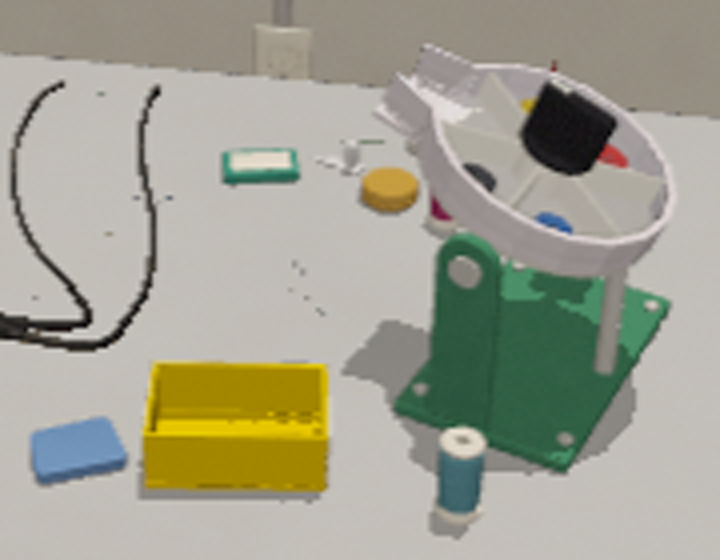

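```bash
cat > m.py <<'E'
from h import *
A=at_z('top',339.5,204.5,.01);A2=at_z('scene',339.5,262,.01)
B=at_z('top',385,221.3,.01);B2=at_z('scene',381.25,276.25,.01);C2=at_z('scene',407,235,.01)
print('foot',A,A2,B,B2,C2,'len AB',np.linalg.norm(A-B),np.linalg.norm(A2-B2),'BC',np.linalg.norm(B2-C2))
loc=np.array([[-.038,-.086],[-.038,-.086],[.066,-.086],[.066,-.086],[.066,.086]]);W=np.array([A,A2,B,B2,C2])[:,:2]
lc=loc-loc.mean(0);wc=W-W.mean(0)
yaw=np.arctan2((lc[:,0]*wc[:,1]-lc[:,1]*wc[:,0]).sum(),(lc*wc).sum())
Rz=np.array([[np.cos(yaw),-np.sin(yaw)],[np.sin(yaw),np.cos(yaw)]])
o=W.mean(0)-Rz@loc.mean(0)
print('stand',o,yaw,'res',(W-(loc@Rz.T+o)).round(4).tolist())
# pan frame at rest: rotate about stand y by +0.35
S=R.from_euler('z',yaw).as_matrix(); P=S@R.from_euler('y',.35).as_matrix()
H=np.r_[o,.11]; F=H+.012*P[:,2]
for nm,u in(('red',(396,147)),('yel',(374,136.9)),('blue',(381.6,189)),('black',(359.5,179.7))):
    q=P.T@(at_plane('top',*u,F+.009*P[:,2],P[:,2])-F); print(nm,q.round(4),np.degrees(np.arctan2(q[1],q[0])),np.hypot(*q[:2]))
for p,nm in((H+.069*P[:,2],'knobtop'),(F+P@[-.093,0,0],'lip'),(F+P@[-.0,0,0.022],'rimcentre'),(H+S@[0,-.086,0],'bolt')):
    print(nm,p,proj('top',p),proj('scene',p))
for a in range(0,360,60):pass
E
python3 m.py; python3 - <<'E'
from h import *
for n in('top','scene'):
    im=cv2.imread(f'pics/{n}0.png');h=cv2.cvtColor(im,cv2.COLOR_BGR2HSV)
    m=cv2.inRange(h,(20,130,60),(35,255,255));N,l,st,ce=cv2.connectedComponentsWithStats(m)
    i=max((i for i in range(1,N) if 270<ce[i][0]<330 and 200<ce[i][1]<290),key=lambda i:st[i,4])
    k=cv2.findContours((l==i).astype(np.uint8),0,2)[0][0]
    print(n,cv2.approxPolyDP(cv2.convexHull(k),2.5,True)[:,0].tolist())
    for p in cv2.approxPolyDP(cv2.convexHull(k),2.5,True)[:,0]: print(p,at_z(n,*p,.036).round(4),at_z(n,*p,0).round(4))
t=cv2.imread('pics/top0.png');b=cv2.resize(t[195:260,235:345],None,fx=6,fy=6,interpolation=cv2.INTER_CUBIC)
cv2.imwrite('pics/t2.png',b)
E
```

```text
foot [ 0.49053224 -0.36524406  0.01      ] [ 0.48250708 -0.3645069   0.01      ] [ 0.45608362 -0.45790289  0.01      ] [ 0.45150096 -0.45658577  0.01      ] [ 0.61232031 -0.51282943  0.01      ] len AB 0.09885527499664162 0.09715914114312847 BC 0.17037080834630453
stand [ 0.55532011 -0.42513023] -1.9021931335067592 res [[0.0042, -0.004], [-0.0039, -0.0033], [0.0036, 0.0017], [-0.001, 0.003], [-0.0028, 0.0027]]
red [0.0223 0.0436 0.009 ] 62.936557822153844 0.04895060456940473
yel [-0.0254  0.0443  0.009 ] 119.87090070333505 0.05106760497686965
blue [ 0.0212 -0.0392  0.009 ] -61.5986057403075 0.044511963028353564
black [-0.0256 -0.0385  0.009 ] -123.67090731636107 0.04625857713342016
knobtop [ 0.54762201 -0.44750281  0.17481672] [390.42166661 163.5610128 ] [385.91696199 185.30707263]
lip [ 0.58240566 -0.34641291  0.15316197] [331.49512088 146.20607274] [339.45829211 182.22336717]
rimcentre [ 0.55152684 -0.4361544   0.14193867] [381.52891758 164.43594649] [379.11306206 197.41238789]
bolt [ 0.47399947 -0.39714892  0.11      ] [358.84434841 208.98734422] [356.95750515 228.13176432]
top [[319, 209], [323, 237], [279, 243], [275, 216]]
[319 209] [ 0.4794 -0.3235  0.036 ] [ 0.4821 -0.3233  0.    ]
[323 237] [ 0.424  -0.3315  0.036 ] [ 0.4245 -0.3315  0.    ]
[279 243] [ 0.4121 -0.2445  0.036 ] [ 0.4122 -0.2413  0.    ]
[275 216] [ 0.4655 -0.2361  0.036 ] [ 0.4676 -0.2327  0.    ]
scene [[321, 252], [320, 282], [276, 281], [278, 251]]
[321 252] [ 0.4772 -0.3239  0.036 ] [ 0.5228 -0.3173  0.    ]
[320 282] [ 0.3831 -0.3369  0.036 ] [ 0.4226 -0.3311  0.    ]
[276 281] [ 0.3708 -0.2515  0.036 ] [ 0.4094 -0.2402  0.    ]
[278 251] [ 0.4641 -0.2321  0.036 ] [ 0.5088 -0.2196  0.    ]
```

View pics/t2.png

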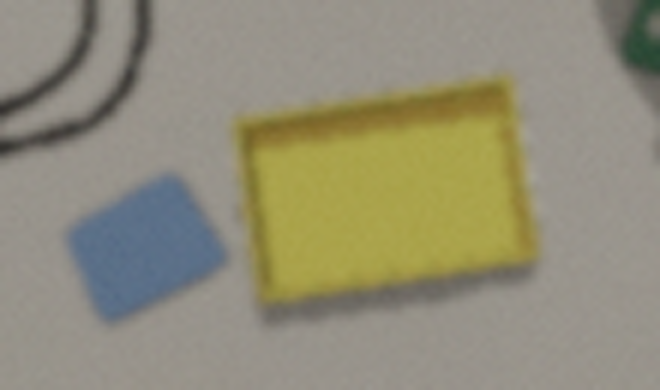

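```bash
cat >> m.py <<'E'
print('---')
for nm,u,z in(('wax',(323.5,98.3),.013),('pinktop',(342.8,104.5),.042),('oilertop',(373.5,104),.11),('teal',(360,239),.046),('chalkcorner',(273,238),.008),('spouttip1',(338,131.2),.165),('spouttip2',(328.5,156.5),.165)):
    print(nm,at_z('top',*u,z).round(4))
U=F+.022*P[:,2]
for nm,c in(('t1',(412,228)),('t2',(376,326))): # spout wall tips
    q=P.T@(at_plane('top',c[0]/4+235,c[1]/4+75,U,P[:,2])-F);print(nm,q.round(4))
for c in((515,265),(620,235),(710,335),(655,460),(545,470),(465,370)):
    q=P.T@(at_plane('top',c[0]/4+235,c[1]/4+75,F+.019*P[:,2],P[:,2])-F);print('wall',np.degrees(np.arctan2(q[1],q[0])).round(1),np.hypot(*q[:2]).round(3))
# rim fit: sampled by eye outer rim points in crop
for c in((590,195),(722,350),(590,510),(443,352),(690,250),(480,460),(690,455)):
    q=P.T@(at_plane('top',c[0]/4+235,c[1]/4+75,U,P[:,2])-F);print('rim',q[:2].round(4),np.hypot(*q[:2]).round(4))
for c in((530,150),(613,97),(600,165),(545,82)):
    q=P.T@(at_plane('scene',c[0]/4+240,c[1]/4+160,F+.057*P[:,2],P[:,2])-F);print('knob scene',q[:2].round(4))
E
python3 m.py | sed -n '/---/,$p'
```

```text
---
wax [ 0.7134 -0.3328  0.013 ]
pinktop [ 0.6915 -0.3719  0.042 ]
oilertop [ 0.6726 -0.4269  0.11  ]
teal [ 0.4198 -0.4038  0.046 ]
chalkcorner [ 0.4223 -0.2297  0.008 ]
spouttip1 [ 0.6068 -0.3577  0.165 ]
spouttip2 [ 0.5617 -0.3409  0.165 ]
t1 [-0.0972  0.023   0.022 ]
t2 [-0.098 -0.023  0.022]
wall 149.4 0.053
wall 91.8 0.059
wall 30.3 0.066
wall -31.6 0.058
wall -90.5 0.054
wall -153.8 0.058
rim [-0.0231  0.0694] 0.0732
rim [0.0635 0.0282] 0.0695
rim [ 0.0252 -0.0634] 0.0682
rim [-0.0652 -0.0223] 0.069
rim [0.0323 0.0653] 0.0729
rim [-0.0327 -0.0606] 0.0688
rim [ 0.0644 -0.0229] 0.0683
knob scene [-0.0049 -0.0637]
knob scene [0.0106 0.0187]
knob scene [ 0.027  -0.0422]
knob scene [-0.0222 -0.0039]
```

```bash
cat > g.py <<'E'
from h import *
from cell import arm,hand,readout
yaw=-1.902; O=np.array([.5567,-.4256,0]); S=R.from_euler('z',yaw).as_matrix(); Hh=O+[0,0,.11]
def knob(w,tip,flip=0,d=.043):
    P=S@R.from_euler('y',.35-tip).as_matrix()@R.from_euler('z',w).as_matrix()
    s=-1 if flip else 1
    M=np.stack([s*P[:,0],-s*P[:,1],-P[:,2]],1)
    return Hh+d*P[:,2], R.from_matrix(M).as_euler('xyz')
def binp(c,ang,off,z,flip=0,t=.25):
    a=np.radians(ang);u=np.array([np.cos(a),np.sin(a),0]);s=-1 if flip else 1
    zt=-np.cos(t)*np.array([0,0,1])-np.sin(t)*u; y=s*np.cross([0,0,1],u); x=np.cross(y,zt)
    gp=np.array([c[0],c[1],z+.019*np.cos(t)])+off*u   # z = TCP height
    return gp+.019*zt, R.from_matrix(np.stack([x,y,zt],1)).as_euler('xyz')
BIN=np.array([.444,-.283]); BA=98.3; PA=np.degrees(yaw)+180
up=np.array([np.cos(yaw+np.pi),np.sin(yaw+np.pi)]); TGT=O[:2]+.104*up
E
python3 - <<'E'
from g import *
def show(n,p):
    try: q=arm.ik(*p)
    except Exception as e: q=None
    print(n,None if q is None else np.round(q,2))
for f in(0,1):
    show('binpick',binp(BIN,BA,.027,.008,f)); show('binplace',binp(TGT,PA,.03,.01,f)); show('binhi',binp(TGT,PA,.03,.12,f))
    for w,t in((0,0),(60,0),(120,0),(120,.35),(120,.7),(120,1.02)): show((f,w,t),knob(np.radians(w),t,f))
    show('above',knob(0,0,f,.12))
E
```

```text
binpick [0.29 0.95 0.01 2.18 1.97 0.24 1.61]
binplace [-0.07  1.19  0.74  1.58 -0.76  0.65 -2.57]
binhi [-0.1   1.05  0.82  1.56 -0.63  0.8  -2.63]
(0, 0, 0) [ 0.61  1.01  0.35  1.21 -0.64  1.22 -2.34]
(0, 60, 0) [ 0.74  0.98  0.04  1.2  -0.39  1.14 -1.47]
(0, 120, 0) [ 0.87  0.99 -0.27  1.19 -0.11  1.11 -0.62]
(0, 120, 0.35) [ 0.64  0.88 -0.11  1.38  0.11  0.89 -0.88]
(0, 120, 0.7) [ 0.29  0.88  0.22  1.51  0.27  0.74 -1.15]
(0, 120, 1.02) [-0.03  1.02  0.55  1.57  0.33  0.69 -1.35]
above [ 0.64  0.96  0.38  1.1  -0.61  1.38 -2.38]
binpick [ 0.88  1.19 -1.04  2.15  1.65  1.15 -1.07]
binplace [ 0.31  1.04 -0.06  1.56  0.54  0.62 -0.51]
binhi [ 0.36  0.89 -0.16  1.53  0.52  0.82 -0.45]
(1, 0, 0) [ 0.99  1.02 -0.56  1.18  0.15  1.13  0.24]
(1, 60, 0) [ 1.09  1.09 -0.86  1.18  0.43  1.2   1.1 ]
(1, 120, 0) [ 1.17  1.19 -1.15  1.17  0.69  1.31  1.98]
(1, 120, 0.35) [ 0.99  1.02 -0.92  1.36  0.83  1.16  1.75]
(1, 120, 0.7) [ 0.75  0.95 -0.71  1.48  1.04  1.16  1.44]
(1, 120, 1.02) [ 0.52  0.99 -0.54  1.54  1.2   1.28  1.18]
above [ 1.01  0.97 -0.57  1.07  0.13  1.3   0.26]
```

```bash
python3 - <<'E'
from g import *
T=.15
arm.movel([.225,-.56,.30],v=.2)
p=lambda dz:binp(BIN,BA,.027,.008+dz,1,T)
arm.move_pose(*p(.15)); print(readout.current_t(),readout.current_tool_pos())
arm.movel(p(0)[0],v=.12); print(readout.current_force())
print('w',hand.grip(.05),readout.current_grip_width(),readout.current_grip_force())
arm.movel(p(.05)[0],v=.1); print(readout.current_t(),readout.current_grip_width())
cv2.imwrite('pics/s2.png',eyes.grab_frame('scene'))
E
```

```text
2.0833 [ 0.44013798 -0.26083442  0.15815603]Traceback (most recent call last):
  File "<stdin>", line 6, in <module>
cell.IKError: the arm cannot follow that straight line within its joint ranges
```

```bash
python3 - <<'E'
from g import *
np.set_printoptions(precision=2,suppress=True)
print(readout.current_joint_pos())
for f in(0,1):
  for t in(0,.1,.15,.25):
    print(f,t,[arm.ik(*binp(BIN,BA,.027,.008+dz,f,t)) for dz in(0,.05,.15)],'place',arm.ik(*binp(TGT,PA,.03,.01,f,t)))
E
```

```text
[ 0.51  0.64 -0.24  2.06  0.65  0.47 -0.13]
0 0 [array([ 0.8 ,  1.  , -0.61,  2.03,  1.22,  0.54,  2.56]), array([ 0.92,  0.97, -0.84,  2.02,  1.16,  0.73,  2.61]), array([-0.04,  0.84,  0.87,  2.01, -0.95,  0.77, -1.57])] place [ 0.84  1.21 -0.95  1.51  1.1   1.02  2.38]
0 0.1 [array([ 0.87,  1.07, -0.83,  2.08,  1.48,  0.8 ,  2.28]), array([ 0.71,  0.88, -0.55,  2.08,  1.22,  0.54,  2.49]), array([ 0.98,  0.84, -1.05,  2.02,  1.08,  0.95,  2.61])] place [ 0.77  1.19 -0.89  1.53  1.15  1.04  2.31]
0 0.15 [array([0.35, 0.94, 0.01, 2.13, 1.56, 0.12, 2.09]), array([ 0.65,  0.87, -0.49,  2.11,  1.31,  0.52,  2.37]), array([ 0.51,  0.64, -0.24,  2.06,  0.65,  0.47, -0.13])] place [ 0.74  1.18 -0.87  1.53  1.17  1.06  2.27]
0 0.25 [array([ 0.38,  0.95, -0.13,  2.18,  1.82,  0.34,  1.77]), array([ 0.61,  0.88, -0.51,  2.16,  1.5 ,  0.62,  2.12]), array([ 0.85,  0.79, -0.93,  2.1 ,  1.23,  0.92,  2.4 ])] place [ 0.68  1.18 -0.83  1.54  1.22  1.11  2.19]
1 0 [array([ 0.56,  0.94, -0.2 ,  2.04,  0.75,  0.23, -0.15]), array([ 0.61,  0.84, -0.28,  2.04,  0.65,  0.35, -0.06]), array([ 0.7 ,  0.68, -0.43,  1.98,  0.49,  0.59,  0.08])] place [ 0.53  1.04 -0.26  1.53  0.4   0.62 -0.27]
1 0.1 [array([ 0.36,  0.93,  0.03,  2.11,  0.88,  0.08, -0.35]), array([ 0.45,  0.83, -0.11,  2.1 ,  0.78,  0.23, -0.24]), array([ 0.58,  0.65, -0.31,  2.04,  0.59,  0.51, -0.05])] place [ 0.44  1.04 -0.19  1.55  0.47  0.62 -0.37]
1 0.15 [array([ 0.6 ,  0.96, -0.41,  2.12,  1.52,  0.46, -0.98]), array([ 0.35,  0.83,  0.01,  2.13,  0.85,  0.17, -0.34]), array([ 0.51,  0.64, -0.24,  2.06,  0.65,  0.47, -0.13])] place [ 0.4   1.04 -0.15  1.55  0.5   0.62 -0.42]
1 0.25 [array([ 0.88,  1.19, -1.04,  2.15,  1.65,  1.15, -1.07]), array([ 0.88,  1.07, -1.04,  2.15,  1.53,  1.09, -1.  ]), array([ 0.34,  0.63, -0.07,  2.12,  0.78,  0.39, -0.3 ])] place [ 0.32  1.04 -0.08  1.56  0.56  0.63 -0.53]
```

```bash
cat > pick.py <<'E'
from g import *
T=.05
p=lambda dz:binp(BIN,BA,.033,.008+dz,1,T)
arm.move_pose(*p(.1))
arm.movel(p(0)[0],v=.12); print(readout.current_force())
hand.grip(.05);print('w',readout.current_grip_width(),readout.current_grip_force(),readout.current_tool_pos())
arm.movel(p(.05)[0],v=.1); print(readout.current_t(),readout.current_grip_width())
cv2.imwrite('pics/s2.png',eyes.grab_frame('scene'))
E
python3 pick.py
```

```text
[-1.35168384 -0.09717404 -0.06680204]
w 0.060822219666101615 65.06791234016418 [ 0.43985077 -0.25154786  0.00906418]
4.3833 0.060969887554715725
```

View pics/s2.png

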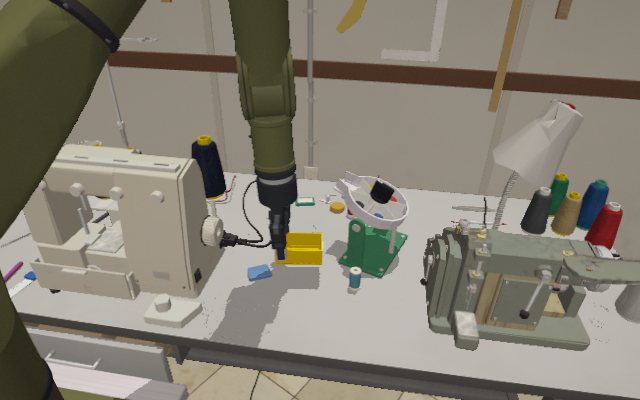

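The bin is held at its outer end, lifted and level (around pixel 298,250). Next I place it under the spout.

```bash
python3 - <<'E'
from g import *
T=.05
q=lambda dz,out=0:binp(TGT+out*up,PA,.033,.008+dz,1,T)
arm.move_pose(*q(.05,.08)); print(readout.current_tool_pos(),q(.05,.08)[0])
arm.movel(q(.03)[0],v=.12); arm.movel(q(.001)[0],v=.06)
print(readout.current_t(),readout.current_force(),readout.current_tool_pos(),q(0)[0])
hand.grip(.08)
arm.movel(q(.03,.03)[0],v=.12)
arm.movel(q(.15,.08)[0],v=.2)
print(readout.current_t())
for f in(0,1): print(f,[np.round(arm.ik(*knob(w,t,f,d)),2) for w,t,d in((0,0,.13),(0,0,.043),(2.094,0,.043),(2.094,1.02,.043))])
cv2.imwrite('pics/s3.png',eyes.grab_frame('scene'));im=eyes.grab_frame('top')
cv2.imwrite('pics/top3.png',im)
cv2.imwrite('pics/t3.png',cv2.resize(im[75:255,235:435],None,fx=3,fy=3,interpolation=cv2.INTER_CUBIC))
E
```

```text
[ 0.62499631 -0.22177057  0.05678694] [ 0.6269556  -0.22129159  0.058     ]
6.6833 [-1.62801591  2.53247042  6.66784455] [ 0.60035427 -0.29611425  0.00900214] [ 0.60094107 -0.29694372  0.008     ]
8.3167
0 [array([ 0.64,  0.96,  0.4 ,  1.08, -0.63,  1.4 , -2.37]), array([ 0.6 ,  1.01,  0.36,  1.21, -0.66,  1.22, -2.33]), array([ 0.86,  0.99, -0.25,  1.19, -0.13,  1.11, -0.61]), array([ 0.02,  0.99,  0.45,  1.57,  0.45,  0.72, -1.45])]
1 [array([ 1.  ,  0.96, -0.55,  1.05,  0.12,  1.32,  0.27]), array([ 0.98,  1.02, -0.55,  1.18,  0.15,  1.13,  0.24]), array([ 1.17,  1.19, -1.16,  1.17,  0.7 ,  1.32,  1.98]), array([ 0.51,  0.99, -0.52,  1.54,  1.19,  1.27,  1.19])]
```

View pics/s3.png

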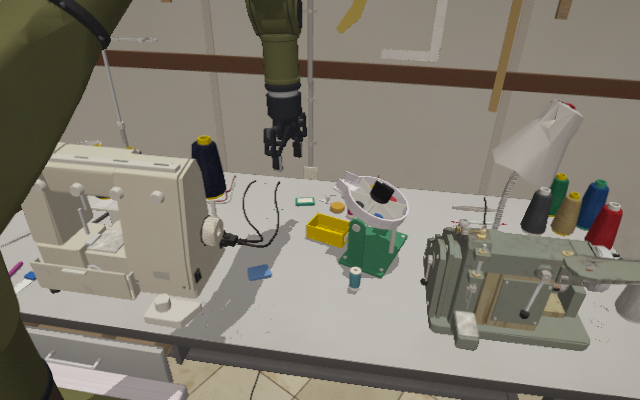

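```bash
python3 - <<'E'
from g import *
p=np.array(readout.current_tool_pos()); arm.movel(p+[0,0,.1],v=.25)
hand.grip(.05)
arm.move_pose(*knob(0,0,0,.15)); print(readout.current_t())
arm.movel(knob(0,0,0,.044)[0],v=.1); print(readout.current_force())
cv2.imwrite('pics/s4.png',cv2.resize(eyes.grab_frame('scene')[100:300,240:480],None,fx=3,fy=3))
hand.grip(.005); print(readout.current_grip_width(),readout.current_grip_force(),readout.current_force(),readout.current_torque(),readout.current_t())
E
```

```text
11.1667
[-0.17299714  0.10072024  0.45288927]
0.010862557399763575 59.81342554092407 [ 2.36116542 -1.34493607  1.44926112] [-0.53952618 -0.42732719 -0.19828487] 12.8583
```

View pics/s4.png

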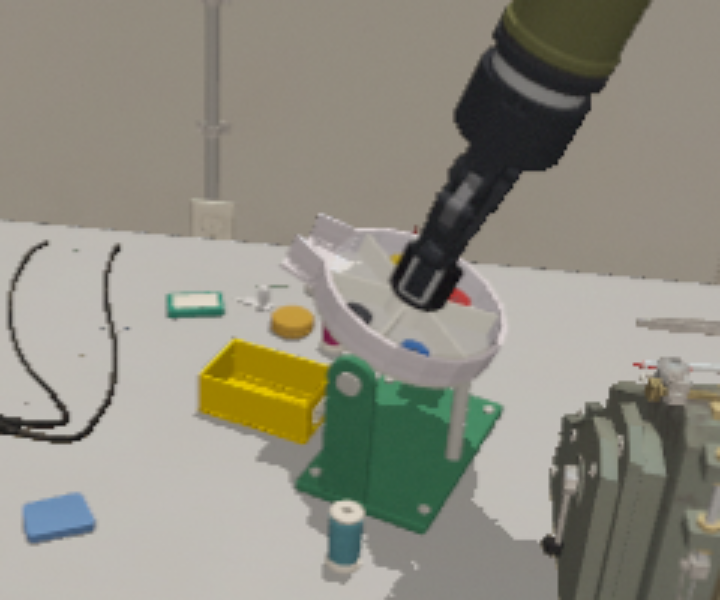

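```bash
python3 - <<'E'
from g import *
for w in np.radians(np.arange(15,121,15)):
    q=arm.ik(*knob(w,0,0,.044)); 
    if np.abs(q-readout.current_joint_pos()).max()>.6: print('jump',w,q); break
    arm.move_joints(q)
arm.dwell(.3)
print(readout.current_grip_width(),readout.current_force(),readout.current_torque(),readout.current_t(),np.round(readout.current_joint_pos(),2))
cv2.imwrite('pics/s5.png',cv2.resize(eyes.grab_frame('scene')[150:280,280:440],None,fx=4,fy=4))
im=eyes.grab_frame('top');cv2.imwrite('pics/t5.png',cv2.resize(im[75:255,235:435],None,fx=3,fy=3))
a=cv2.imread('pics/s5.png');b=cv2.imread('pics/t5.png');b=cv2.resize(b,(400,360));a=cv2.resize(a,(400,325))
cv2.imwrite('pics/c5.png',np.hstack([b,cv2.copyMakeBorder(a,0,35,0,0,0)]))
E
```

```text
0.011049477367387994 [ 4.79360696 -0.06213017  3.29658721] [-0.4116543  -1.17794322 -0.40141873] 15.7667 [ 0.84  0.98 -0.19  1.19 -0.19  1.12 -0.57]
```

View pics/c5.png

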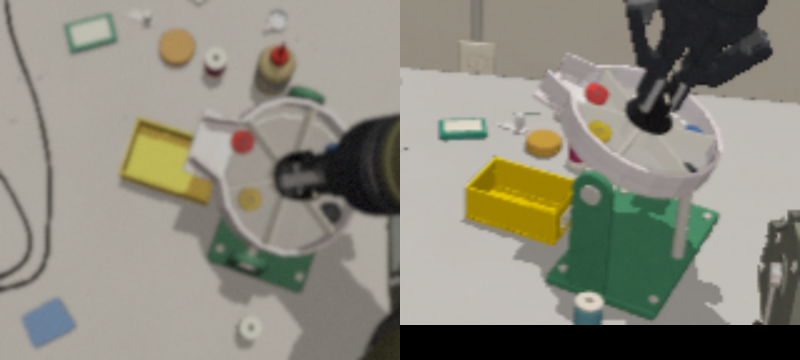

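```bash
cat > tip.py <<'E'
from g import *
def go(w,t):
    q=arm.ik(*knob(w,t,0,.044))
    if q is None or np.abs(q-readout.current_joint_pos()).max()>.6: raise SystemExit(f'jump {w} {t} {q}')
    arm.move_joints(q)
def red(im):
    h=cv2.cvtColor(im,cv2.COLOR_BGR2HSV);m=cv2.inRange(h,(0,140,90),(8,255,255))
    N,l,st,ce=cv2.connectedComponentsWithStats(m)
    return [(ce[i].round(1),st[i,4]) for i in range(1,N) if st[i,4]>12 and 270<ce[i][0]<420 and 90<ce[i][1]<280]
P=S@R.from_euler('y',.35).as_matrix();F=Hh+.012*P[:,2]
def rep():
    for u,a in red(eyes.grab_frame('top')): print(u,a,(P.T@(at_plane('top',*u,F+.009*P[:,2],P[:,2])-F)).round(4))
E
python3 - <<'E'
from tip import *
w=np.radians(120);rep()
go(w+.2,0); go(w,0); arm.dwell(.3); rep()
for t in np.arange(.12,1.01,.11): go(w,t)
go(w,1.0); arm.dwell(.8)
print(readout.current_t(),readout.current_force(),readout.current_grip_width())
cv2.imwrite('pics/s6.png',cv2.resize(eyes.grab_frame('scene')[120:300,260:460],None,fx=3,fy=3))
print(red(eyes.grab_frame('scene')),red(eyes.grab_frame('top')))
E
```

```text
[374.4 102.6] 56 [-0.0459  0.1019  0.009 ]
[355.9 145.3] 69 [-0.0532  0.0153  0.009 ]
[374.3 102.5] 56 [-0.0462  0.102   0.009 ]
[353.8 151.2] 67 [-0.0534  0.0039  0.009 ]
20.1333 [ 5.33870387 16.33938939 17.52991451] 0.010965690496337216
[(array([318.3, 225.2]), np.int32(30))] [(array([374.4, 102.6]), np.int32(54))]
```

View pics/s6.png

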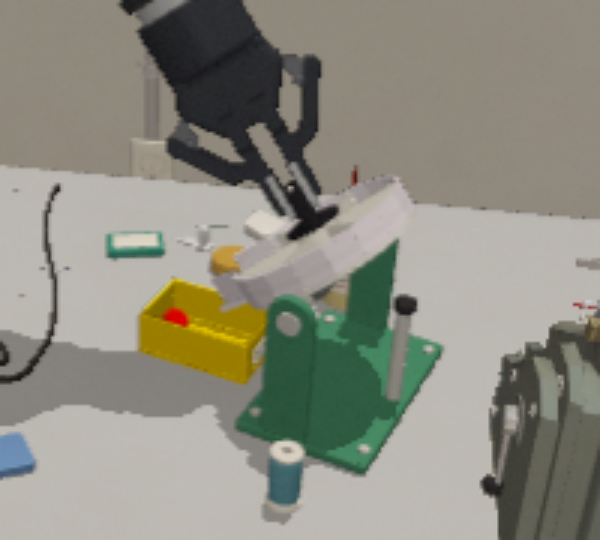

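The red button is in the bin (crop 175,318; full picture 318,225). Tip back, let go and withdraw.

```bash
python3 - <<'E'
from tip import *
w=np.radians(120)
for t in np.arange(.88,.0,-.11): go(w,t)
go(w,0); arm.dwell(.4)
hand.grip(.05); arm.dwell(.3)
arm.movel(knob(w,0,0,.16)[0],v=.12)
p=np.array(readout.current_tool_pos()); arm.movel(p+[-.05,-.05,.06],v=.2); arm.dwell(1.5)
print(readout.current_t(),readout.current_force(),red(eyes.grab_frame('scene')))
s=eyes.grab_frame('scene')[150:290,260:440];t=eyes.grab_frame('top')[75:255,235:435]
cv2.imwrite('pics/c7.png',np.hstack([cv2.resize(s,(400,311)),cv2.resize(t,(400,360))[:311]]))
E
```

```text
26.925 [-0.2117112   0.25545766  0.11160755] [(array([318.3, 225.2]), np.int32(30))]
```

View pics/c7.png

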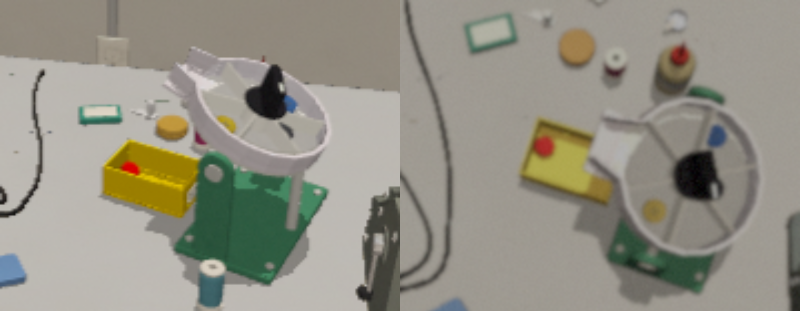

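The carousel is back on its rest. Blue, yellow and black are inside (scene crop 290,103; 227,125; 287,130), and red is in the standing bin (crop 130,170).

```bash
python3 -c "
from cell import arm
print(arm.sign_off())"
```

```text
the job is handed in; nothing more can be done
None
```

The job is handed in (no verdict was returned) at about 27 s on the robot's clock: the last pictures show the red button in the standing bin, the carousel back on its rest with the other three buttons inside, and the other things apparently where they were.

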